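# Fetch the paperweight from behind the ink bottles

## Robot

A 6-joint arm with a two-finger parallel gripper is mounted at the origin on the work surface. World frame = base frame: x ahead of the robot, y to its left, z up, the work surface at z = 0. Lengths are in mm, angles in rad, forces in N, time in s.
With the tool pointing down it reaches from about 300 to 1000 mm from the base axis. Payload 5.1 kg.
Tool frame: the origin (TCP) lies midway between the tips of the shut fingers; the grasp point (between the pads) lies manip.pinch_z behind it (manip.pinch_z is the distance from the TCP to the grasp point, in mm); z points along the fingers, y is the line along which they close (so a half turn about z gives the same grasp; the last joint's range is limited). The gripper opens to 95 mm and grips with 3 to 60 N. Pads are 20 mm wide; open, the fingers measure 119 mm over their backs; the gripper's body (75 mm by 180 mm) begins 59 mm behind the grasp point.
Start: joints at [1.164, 0.124, 1.65, -0, 1.367, -0.083], TCP at [206.832, 616.202, 214.656] pointing down, gripper open.
Joint ranges: [-2.61, 2.61], [-1.02, 2.33], [0.03, 2.71], [-1.35, 4.49], [0.32, 2.68], [-2.91, 2.91]. Speed limits (rad/s): [2.57, 2.57, 3.14, 3.14, 3.14, 3.14].

## Interface

Orientations are given as [roll, pitch, yaw] about the fixed x, y, z axes, in that order (R = Rz(yaw) Ry(pitch) Rx(roll)).
In Python, from station import manip gives the robot as it stands.
- The arm moves only by the shell command python3 -m creep 'ROWS' [OPENING] [FORCE]. ROWS is JSON, a list of rows, each a list of 6 numbers: the shift along the tool's x, y, z as a fraction of full scale, then the turn, a rotation vector about the tool's x, y, z as a fraction of full scale. In form: [[x, y, z, rx, ry, rz], ...]. A call has 1 to 20 rows; each row shifts and turns the commanded pose from where the row before left it, along the tool's axes as they then stand; what a row does not reach is not made up. Full scale, the value 1, is 20 mm for a shift and 0.08 rad for a turn. A row lasts 1/10 s, in which the tool goes at most 50 mm and 8.59 degrees, less where a joint would pass 70% of its speed; a pose out of reach is approached as far as the arm can. A call with a number of a shift or a turn outside -1 to 1 is refused whole. A call with a gripper value outside its range is refused whole. OPENING is the closure, from 0 (fully open) to 1 (shut), set as the call begins (- or left out, the last holds). The fingers move at their own pace and stop on an object; FORCE is the grip in N (left out, the last holds). Time passes only in rows, so rows that do not move let the fingers close. It gives the time, the measured TCP pose, the force, the opening and the grip force at its end, in the units of the state.
- manip.get_state(): the state, without advancing time (a new reading comes with each control period).
- manip.snapshot(name): name is "scene" or "top" or "wrist"; returns a dict with "image" (400x640x3 uint8, red, green, blue), "K" (3x3 intrinsics, pixels), "origin" and "rotation" of the camera in the world. Camera axes: x right, y up, looking along -z (the intrinsics and any distortion apply to the point x, -y, -z); pixel columns grow to the right and rows downward; lengths in mm; the calibration is good to about 2 mm. A picture is of the moment at which its call begins. There is no depth.
- manip.close_job(): hands the job in; it is judged then, once.
The state is a dict: "time_s": time; "joint_pos": joint angles; "joint_vel": joint speeds; "effort": joint torques, N m; "eef_pos": TCP position; "eef_rot": TCP orientation; "wrist_force": force on the tool from outside, world axes, zero at the start; "ft_torque": the same for the moment, N m; "width": finger opening in mm; "finger_force": force on a finger pad.
Only numpy, scipy, OpenCV 4.12 (cv2) and the standard library are available. Lean on these libraries where they do the work, as an engineer would, in place of code of your own. Each camera call takes 0.05 s, during which the arm holds its last target. There are 200 camera calls.

## Task

Move the three ink bottles out of the caddy and stand them all on the black mat, then fetch the paperweight bar from behind their places and lay it flat, centred along the blue tape strip on the print, and let go of it while the bottles are still on the mat. Only then put each bottle back upright in the middle of its place on the coaster of its own colour. Never tip a bottle over, and leave the jar of brushes where it stands.

Things in the scene. Friction and masses are not known exactly. Their poses are not given: they have to be found in the camera images.
- red_bottle: red round ink bottle with a white paper band round its side and a red cap: body 46 mm in diameter and straight up to 90 mm, cap 31 mm, 118 mm tall in all, about 0.16 kg. Origin: centre of its underside, z up its axis. Starts on the red coaster, close in front of the weight; the bottles stand 64 mm apart, so grip across the row (along the coaster's x).
- yellow_bottle: yellow round ink bottle with a white paper band round its side and a yellow cap: body 46 mm in diameter and straight up to 90 mm, cap 31 mm, 118 mm tall in all, about 0.16 kg. Origin: centre of its underside, z up its axis. Starts on the yellow coaster, close in front of the weight; the bottles stand 64 mm apart, so grip across the row (along the coaster's x).
- blue_bottle: blue round ink bottle with a white paper band round its side and a blue cap: body 46 mm in diameter and straight up to 90 mm, cap 31 mm, 118 mm tall in all, about 0.16 kg. Origin: centre of its underside, z up its axis. Starts on the blue coaster, close in front of the weight; the bottles stand 64 mm apart, so grip across the row (along the coaster's x).
- red_coaster: red coaster fixed in the plywood ink caddy, home of the red bottle; 3 mm thick, 56 mm wide (y). Origin: on its underside, at the centre of the bottle's place; it reaches 45 mm forward (-x, this end shows) and 25 mm back. x points across the row, from its front to the weight behind; y along it. Top 11 mm above the table. The caddy has 30 mm high cheeks at the row's two ends only.
- yellow_coaster: yellow coaster fixed in the plywood ink caddy, home of the yellow bottle; 3 mm thick, 56 mm wide (y). Origin: on its underside, at the centre of the bottle's place; it reaches 45 mm forward (-x, this end shows) and 25 mm back. x points across the row, from its front to the weight behind; y along it. Top 11 mm above the table. The caddy has 30 mm high cheeks at the row's two ends only.
- blue_coaster: blue coaster fixed in the plywood ink caddy, home of the blue bottle; 3 mm thick, 56 mm wide (y). Origin: on its underside, at the centre of the bottle's place; it reaches 45 mm forward (-x, this end shows) and 25 mm back. x points across the row, from its front to the weight behind; y along it. Top 11 mm above the table. The caddy has 30 mm high cheeks at the row's two ends only.
- weight: paperweight bar: steel base with a dark wooden grip of the same width and two small brass dots on top; 110 mm long (y), 26 mm wide (x), 36 mm tall, about 0.35 kg. Origin: centre of its underside, z up. At the start it lies flat on the caddy's floor, 8 mm above the table, directly behind the row of bottles and parallel to it. To be gripped across its width.
- mat: black rubber mat fixed on the table, 110 mm (x) by 210 mm (y), 4 mm thick: the side area for the bottles, with room for three in a row along y. Origin: centre of its underside.
- print: small print on a white board fixed on the table, 4 mm thick, 150 mm (x) by 170 mm (y), with a dark red picture and a blue tape strip, 34 mm (x) by 130 mm (y), near its far edge (+x). Origin: below the centre of the blue strip, on the board's underside, the board's top being 4 mm higher; y runs along the strip. The board reaches from 125 mm in front (-x) to 25 mm behind (+x) of the origin.
- brush_jar: pale green-blue jar of brushes, a bystander: 64 mm in diameter, 105 mm tall, brushes up to 195 mm, about 0.45 kg. Origin: centre of its underside.
Not all that is in view belongs to the job. Of the things that look like the print, the smaller one is meant. There is more than one size of the yellow_bottle; the job needs the larger.

How it is judged (in metres and radians):
On the way, in this order (a step that is already met when the one before it is completed fails the run):
1. all three bottles stand on the black mat (x of red_bottle in the frame of mat between -0.055 and 0.055 m and y of red_bottle in the frame of mat between -0.105 and 0.105 m and z of each of red_bottle, yellow_bottle, blue_bottle in the frame of mat below 0.009 m and angle between each of red_bottle, yellow_bottle, blue_bottle's own z axis and vertical below 0.1 rad and linear speed of each of red_bottle, yellow_bottle, blue_bottle below 0.03 m/s and x of yellow_bottle in the frame of mat between -0.055 and 0.055 m and y of yellow_bottle in the frame of mat between -0.105 and 0.105 m and x of blue_bottle in the frame of mat between -0.055 and 0.055 m and y of blue_bottle in the frame of mat between -0.105 and 0.105 m), for 0.2 s.
2. the weight lies along the blue strip on the print, released, while all three bottles stand on the mat (all of step 1 and horizontal distance between weight and print below 0.012 m and angle between the y axis of weight and the y axis of print, either way round below 0.2 rad and z of weight in the frame of print below 0.009 m and angle between weight's own z axis and vertical below 0.1 rad and linear speed of weight below 0.03 m/s and contact force between the fingers and weight below 0.5 N), for 0.2 s.
At the end, for the whole second after the job is handed in: Each bottle stands upright (0.1 rad) on its own colour's coaster, centre within 12 mm of the coaster's origin; the weight lies flat on the print, centre within 12 mm of the blue strip's middle, along it within 0.2 rad (either way round); all released and at rest (horizontal distance between weight and print below 0.012 m and angle between the y axis of weight and the y axis of print, either way round below 0.2 rad and z of weight in the frame of print below 0.009 m and angle between each of weight, red_bottle, yellow_bottle, blue_bottle's own z axis and vertical below 0.1 rad and linear speed of each of weight, red_bottle, yellow_bottle, blue_bottle below 0.03 m/s and contact force between the fingers and weight below 0.5 N and horizontal distance between red_bottle and red_coaster below 0.012 m and z of red_bottle in the frame of red_coaster below 0.008 m and horizontal distance between yellow_bottle and yellow_coaster below 0.012 m and z of yellow_bottle in the frame of yellow_coaster below 0.008 m and horizontal distance between blue_bottle and blue_coaster below 0.012 m and z of blue_bottle in the frame of blue_coaster below 0.008 m and contact force between the fingers and red_bottle below 0.5 N and contact force between the fingers and yellow_bottle below 0.5 N and contact force between the fingers and blue_bottle below 0.5 N); the robot touches nothing.
It fails at once if a bottle is tipped over (beyond 0.6 rad) (angle between any of red_bottle, yellow_bottle, blue_bottle's own z axis and vertical above 0.6 rad).
It fails at once if the jar of brushes is shifted by more than 20 mm or tipped (distance of brush_jar from where it was at the start of the episode above 0.02 m or angle between brush_jar's own z axis and vertical above 0.3 rad).
It also fails if it takes over 152 s, if anything falls off the work surface, if the arm or the gripper's body presses on something with over 40 N, if the wrist force passes 120 N, or if a joint passes its speed limit or range.

## Working session

There is one attempt and no reset: what is moved stays moved. The work goes in short steps, Python scripts to look and compute and a shell command to move; the robot and the scene stay as the last step left them, time stands still between calls to the robot, and variables do not carry over. Pictures are saved under pics/ and viewed, at most 14 in all, crops included, and the job is handed in when it is done.

```bash
ls; mkdir -p pics
python3 - <<'E'
from station import manip
import cv2
print(manip.get_state(), manip.pinch_z)
for n in ("scene","top"):
    s=manip.snapshot(n); cv2.imwrite(f"pics/{n}0.png",s["image"][:,:,::-1])
    print(n,s["K"],s["origin"],s["rotation"],[k for k in s])
E
```

```text
pics
{'time_s': 0.0, 'joint_pos': array([ 1.16439440e+00,  1.24532190e-01,  1.65166472e+00, -2.36084946e-05,
        1.36748024e+00, -8.25975849e-02]), 'joint_vel': array([-2.89268666e-05,  4.88869203e-04, -7.01091673e-04, -2.15455027e-04,
        1.42173053e-03,  1.16910829e-03]), 'effort': array([ 8.49015748e-06, -4.17614794e+01, -3.59925127e+01,  7.74226896e-02,
        4.93557716e-02, -1.62707352e-04]), 'eef_pos': array([206.59411606, 615.62319081, 213.37500115]), 'eef_rot': array([-3.13951336e+00, -1.48944638e-04,  2.81779295e+00]), 'wrist_force': array([0.48139031, 0.27184788, 0.26365627]), 'ft_torque': array([ 0.00447948,  0.0077954 , -0.05395422]), 'finger_force': 0.0, 'width': 95.14723151773839} 18.8
scene [[514.85903061   0.         317.26280218]
 [  0.         514.85903061 202.48144524]
 [  0.           0.           1.        ]] [ 937.0862826  -894.52042175  710.01875934] [ 0.98747787 -0.01250163  0.50165748] ['image', 'K', 'origin', 'rotation']
top [[426.10453581   0.         316.39049185]
 [  0.         426.10453581 198.63679682]
 [  0.           0.           1.        ]] [342.92294118 -26.26051687 967.40229438] [ 0.1543438   0.02773892 -1.55622398] ['image', 'K', 'origin', 'rotation']
```

View pics/top0.png

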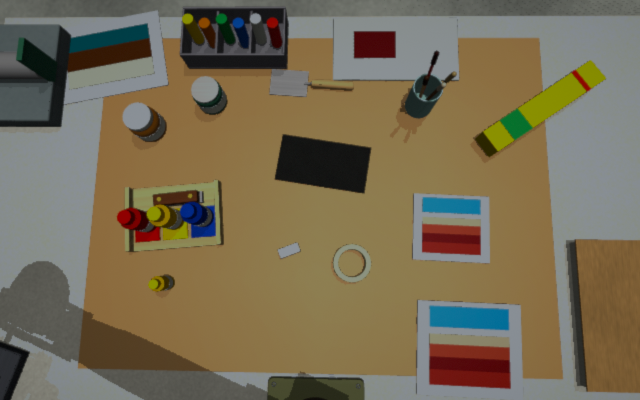

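View pics/scene0.png

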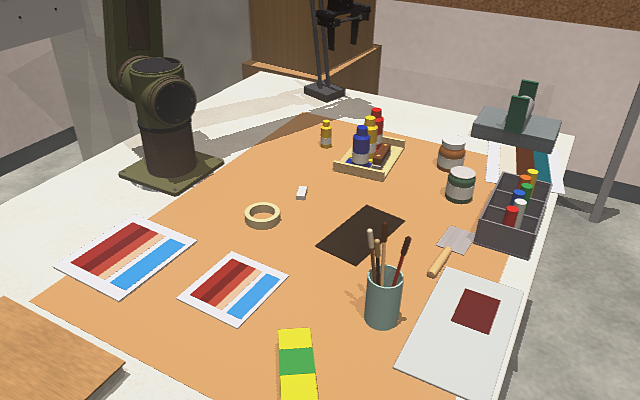

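Lookalikes: yellow bottle in the caddy (165,216, the larger) versus a small one at (160,284). Print at (452,228), the smaller, versus a larger one at (469,345) and a plain board at (395,45). The black mat is at (323,163) and the weight is behind the row at (177,198). I'll check these in a close crop and measure.

```bash
cat > h.py <<'E'
import numpy as np, cv2
from scipy.spatial.transform import Rotation as R
from station import manip
def ray(s,p):
    K=s["K"]; d=np.array([(p[0]-K[0,2])/K[0,0],-(p[1]-K[1,2])/K[1,1],-1.])
    return R.from_euler("xyz",s["rotation"]).as_matrix()@d
def onz(s,p,z):
    d=ray(s,p); o=np.array(s["origin"]); return (o+d*(z-o[2])/d[2])[:2]
def proj(s,P):
    c=R.from_euler("xyz",s["rotation"]).as_matrix().T@(np.array(P,float)-s["origin"])
    K=s["K"]; return np.array([K[0,2]-K[0,0]*c[0]/c[2],K[1,2]+K[1,1]*c[1]/c[2]])
def blob(s,mask,z,near,sel=True):
    # minimal rectangle of the blob holding pixel `near`, as world corners at height z
    n,l=cv2.connectedComponents(mask.astype(np.uint8))
    c,_=cv2.findContours((l==l[near[1],near[0]]).astype(np.uint8),cv2.RETR_EXTERNAL,cv2.CHAIN_APPROX_NONE)
    w=np.array([onz(s,q,z) for q in max(c,key=len)[:,0,:]],np.float32)
    return cv2.minAreaRect(w)
E
python3 - <<'E'
from h import *
s=manip.snapshot("top"); im=s["image"].astype(int); r,g,b=im[...,0],im[...,1],im[...,2]
print("strip",blob(s,(b>r+60)&(g>90),4,(450,206)))
print("mat",blob(s,(im.sum(2)<110),4,(323,163)))
i=s["image"][:,:,::-1]
c=cv2.resize(i[175:300,105:235],None,fx=6,fy=6,interpolation=cv2.INTER_CUBIC)[:600]
c=cv2.convertScaleAbs(c,alpha=1.5)
cv2.imwrite("pics/caddy.png",c)
E
```

```text
strip ((480.34393310546875, -302.22705078125), (129.92236328125, 33.877410888671875), 87.92272186279297)
mat ((576.0072021484375, -10.222251892089844), (206.030029296875, 106.84963989257812), 81.4988021850586)
```

View pics/caddy.png

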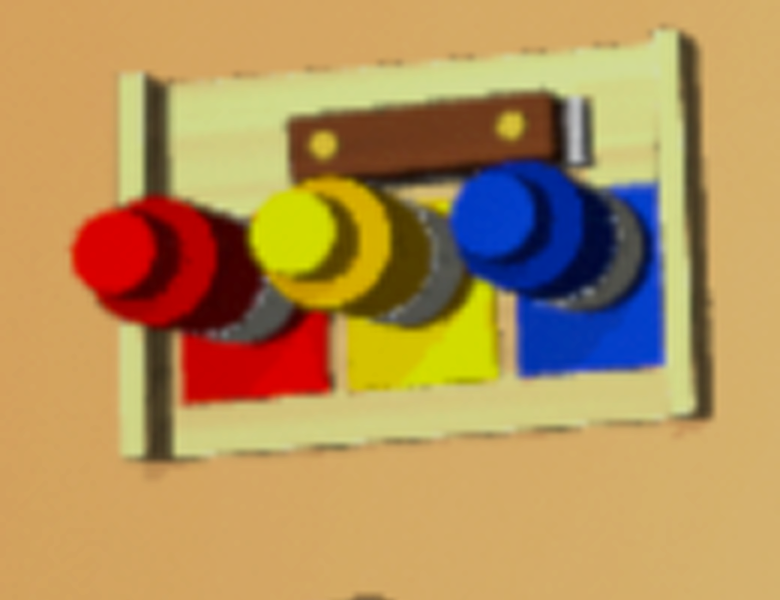

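Run:
```python
from h import *
s=manip.snapshot("top")
f=lambda u,v,z: onz(s,((u+.5)/6-.5+105,(v+.5)/6-.5+175),z)
C=np.array([f(*p,11) for p in [(183,404),(330,390),(348,391),(498,378),(518,377),(664,364),(656,185)]])
print(C.round(1).tolist()); d=C[0]-C[5]; d/=np.linalg.norm(d)
print("row y dir deg",np.degrees(np.arctan2(d[1],d[0])), "len",np.linalg.norm(C[0]-C[5]),"expect 184; depth",np.linalg.norm(C[5]-C[6]),"expect 70")
xd=np.array([d[1],-d[0]]); m=C[:6].mean(0)+45*xd
for n,k in (("red",1),("yel",0),("blu",-1)): print(n,(m+64*k*d).round(1))
print("caps",[f(*p,118).round(1) for p in [(115,250),(293,233),(492,212)]])
D=[f(*p,44) for p in [(323,145),(511,125)]]; print("dots",np.round(D,1),np.mean(D,0), np.linalg.norm(D[0]-D[1]))
W=[f(*p,44) for p in [(290,120),(550,94),(558,155),(294,182)]]; print("grip",np.round(W,1),np.mean(W,0))
print("steel end low z8..",f(590,163,8),f(590,97,8),f(590,97,25))
w=np.mean(D,0)-m; print("weight in caddy frame x,y",w@xd,w@d)
```

```text
[[388.0, 411.6], [394.0, 355.9], [393.7, 349.0], [399.3, 292.3], [399.8, 284.7], [405.4, 229.6], [473.3, 236.2]]
row y dir deg 95.45534023490006 len 182.78333473861278 expect 184; depth 68.23238565726106 expect 70
red [435.4 388.5]
yel [441.5 324.8]
blu [447.6 261.1]
caps [array([434.6, 390.1]), array([441. , 329.6]), array([448.9, 262.1])]
dots [[482.4 351.8]
 [490.6 282.2]] [486.49954849 316.98247191] 70.10038674390461
grip [[491.6 364.8]
 [502.3 268.3]
 [479.6 264. ]
 [468.5 361.6]] [485.51501731 314.6966071 ]
steel end low z8.. [481.94334834 262.83341026] [507.54252819 264.26346978] [504.62557355 259.11556905]
weight in caddy frame x,y 44.03730311499564 -12.042931105317775
```

```bash
cat >> h.py <<'E'
def go(x,y,z,deg=None):
    "shift (full-scale units along tool axes) and turn from the measured pose to the target, tool down"
    st=manip.get_state(); A=R.from_euler("xyz",st["eef_rot"])
    psi=st["eef_rot"][2] if deg is None else np.radians(deg)
    B=R.from_euler("xyz",[np.pi,0,psi])
    print((A.inv().apply(np.array([x,y,z])-st["eef_pos"])/20).round(2),((A.inv()*B).as_rotvec()/.08).round(2))
E
python3 -c "
from h import *
go(448,261.5,170,95.5)"
python3 -m creep '[[0,0,0,0,0,0.95],[0,0,0,0,0,0.95],[0,0,0,0,0,0.95],[0,0,0,0,0,0.95],[0,0,0,0,0,0.95],[0,0,0,0,0,0.95],[0,0,0,0,0,0.95],[0,0,0,0,0,0.95],[0,0,0,0,0,0.95],[0,0,0,0,0,0.95],[0,0,0,0,0,0.95],[0,0,0,0,0,0.95],[0,0,0,0,0,0.95],[0,0,0,0,0,0.95],[0,0,0,0,0,0.95],[0,0,0,0,0,0.1],[0,0,0,0,0,0]]' 0 20
python3 -c "
from h import *
go(448,261.5,170,95.5)"
```

```text
[-17.08 -12.95   2.21] [-2.000e-02  1.000e-02  1.439e+01]
time_s: 1.9
eef_pos: [206.8, 616.1, 214.4]
eef_rot: [-3.141, 0.0, 1.671]
wrist_force: [-0.1, 0.6, 0.4]
width: 95.5
finger_force: 0.0
[-18.85  10.22   2.23] [-0.    0.    0.05]
```

```bash
python3 -m creep '[[-1,0.5,0,0,0,0.05],[-1,0.55,0,0,0,0],[-1,0.55,0,0,0,0],[-1,0.55,0,0,0,0],[-1,0.55,0,0,0,0],[-1,0.55,0,0,0,0],[-1,0.55,0,0,0,0],[-1,0.55,0,0,0,0],[-1,0.55,0,0,0,0],[-1,0.55,0,0,0,0],[-1,0.55,0,0,0,0],[-1,0.55,0,0,0,0],[-1,0.55,0,0,0,0],[-1,0.55,0,0,0,0],[-1,0.55,0.3,0,0,0],[-1,0.55,0.4,0,0,0],[-1,0.5,0.5,0,0,0],[-1,0.5,0.5,0,0,0],[-0.85,0.4,0.5,0,0,0],[0,0,0,0,0,0]]'
python3 - <<'E'
from h import *
go(448,261.5,60,95.5)
s=manip.snapshot("wrist"); cv2.imwrite("pics/w1.png",s["image"][:,:,::-1]); print(s["K"][0],s["origin"],s["rotation"])
print([proj(s,[448,261.5,z]).round() for z in (118,90)], proj(s,[441.5,324.8,118]),proj(s,[435.4,388.5,118]))
E
```

```text
time_s: 3.9
eef_pos: [444.6, 258.3, 169.0]
eef_rot: [-3.139, 0.001, 1.664]
wrist_force: [0.3, 0.2, 0.9]
width: 95.1
finger_force: 0.0
[0.15 0.2  5.45] [-0.03  0.02 -0.03]
[286.98324478   0.         319.63339888] [438.70838072 330.26254848 339.19900442] [-0.25751988  0.00236363  0.09361227]
[array([324., 214.]), array([323., 205.])] [323.35358576 133.20072891] [323.48675449  38.43900732]
```

View pics/w1.png

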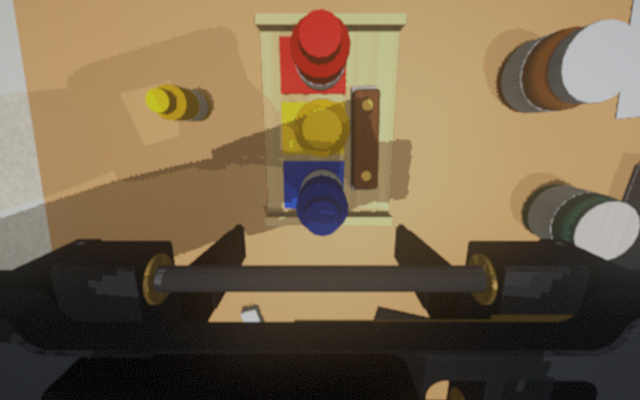

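The view shows the three bottle caps at (322,211), (320,127) and (320,33), the weight to their right, and the gripper straddling the blue bottle's column. They match the predictions within about 4 mm. I'll take the blue bottle first.

```bash
python3 -m creep '[[0.15,0.15,0.7,0,0,0],[0,0,0.9,0,0,0],[0,0,0.9,0,0,0],[0,0,0.9,0,0,0],[0,0,0.9,0,0,0],[0,0,0.7,0,0,0],[0,0,0.3,0,0,0],[0,0,0.1,0,0,0],[0,0,0,0,0,0]]'
python3 -m creep '[[0,0,0,0,0,0],[0,0,0,0,0,0],[0,0,0,0,0,0],[0,0,0,0,0,0],[0,0,0,0,0,0],[0,0,0,0,0,0],[0,0,0,0,0,0],[0,0,0,0,0,0]]' 1 20
python3 - <<'E'
from h import *
m=np.array([576.,-10.2]); a=np.radians(81.5); d=np.array([np.cos(a),np.sin(a)])
for n,k in (("red",66),("yel",0),("blu",-66)): print(n,(m+k*d).round(1))
go(*(m-66*d),125,95.5)
E
```

```text
time_s: 4.85
eef_pos: [447.7, 263.8, 62.9]
eef_rot: [3.141, -0.0, 1.666]
wrist_force: [-1.1, -1.3, 0.2]
width: 94.9
finger_force: 0.0
time_s: 5.65
eef_pos: [447.3, 263.4, 62.6]
eef_rot: [-3.141, 0.0, 1.666]
wrist_force: [-1.1, 0.1, -0.3]
width: 45.7
finger_force: 19.9
red [585.8  55.1]
yel [576.  -10.2]
blu [566.2 -75.5]
[-17.43   4.31  -3.12] [-0.    0.   -0.01]
```

```bash
python3 -m creep '[[0,0,-0.7,0,0,0],[-0.4,0,-1,0,0,0],[-0.8,0.2,-1,0,0,0],[-1,0.25,-0.6,0,0,0],[-1,0.25,0,0,0,0],[-1,0.25,0,0,0,0],[-1,0.25,0,0,0,0],[-1,0.25,0,0,0,0],[-1,0.25,0,0,0,0],[-1,0.25,0,0,0,0],[-1,0.25,0,0,0,0],[-1,0.25,0,0,0,0],[-1,0.25,0,0,0,0],[-1,0.25,0,0,0,0],[-1,0.25,0,0,0,0],[-1,0.25,0,0,0,0],[-1,0.25,0,0,0,0],[-1,0.25,0,0,0,0],[-0.7,0.25,0,0,0,0],[-0.3,0.1,0,0,0,0]]'
python3 -c "
from h import *
go(566.2,-75.5,56,95.5)"
```

```text
time_s: 7.65
eef_pos: [566.3, -71.9, 129.3]
eef_rot: [3.141, 0.0, 1.665]
wrist_force: [-0.2, 0.1, -0.6]
width: 46.2
finger_force: 19.9
[-0.18 -0.02  3.66] [ 0.01  0.   -0.03]
```

```bash
python3 -m creep '[[-0.1,0,0.7,0,0,0],[0,0,0.9,0,0,0],[0,0,0.8,0,0,0],[0,0,0.5,0,0,0],[0,0,0.3,0,0,0],[0,0,0.2,0,0,0],[0,0,0.15,0,0,0],[0,0,0,0,0,0],[0,0,0,0,0,0]]'
```

```text
time_s: 8.55
eef_pos: [566.3, -72.9, 58.3]
eef_rot: [3.141, 0.0, 1.666]
wrist_force: [-0.1, -0.1, -0.1]
width: 45.9
finger_force: 19.9
```

```bash
python3 -m creep '[[0,0,0.1,0,0,0],[0,0,0.05,0,0,0],[0,0,0,0,0,0],[0,0,0,0,0,0]]'
```

```text
time_s: 8.95
eef_pos: [566.3, -73.0, 55.5]
eef_rot: [3.141, 0.0, 1.666]
wrist_force: [-1.7, 0.5, 4.8]
width: 45.8
finger_force: 19.9
```

```bash
python3 -m creep '[[0,0,0,0,0,0],[0,0,0,0,0,0],[0,0,0,0,0,0],[0,0,0,0,0,0],[0,0,0,0,0,0],[0,0,-0.7,0,0,0],[0,0,-1,0,0,0],[0,0,-1,0,0,0],[0,0,-1,0,0,0],[0,0,-0.9,0,0,0],[0,0,-0.4,0,0,0],[0,0,0,0,0,0]]' 0
python3 -c "
from h import *
go(440.5,328,152,95.5)"
```

```text
time_s: 10.15
eef_pos: [567.0, -73.1, 156.9]
eef_rot: [3.138, 0.001, 1.666]
wrist_force: [0.3, 0.6, 0.1]
width: 95.4
finger_force: 0.0
[20.56 -4.4   0.21] [ 0.05  0.01 -0.01]
```

```bash
python3 -m creep '[[1,-0.22,0,0,0,0],[1,-0.22,0,0,0,0],[1,-0.22,0,0,0,0],[1,-0.22,0,0,0,0],[1,-0.22,0,0,0,0],[1,-0.22,0,0,0,0],[1,-0.22,0,0,0,0],[1,-0.22,0,0,0,0],[1,-0.22,0,0,0,0],[1,-0.22,0,0,0,0],[1,-0.22,0,0,0,0],[1,-0.22,0,0,0,0],[1,-0.22,0,0,0,0],[1,-0.22,0,0,0,0],[1,-0.22,0,0,0,0],[1,-0.22,0,0,0,0],[1,-0.22,0,0,0,0],[1,-0.22,0,0,0,0],[1,-0.22,0,0,0,0],[1,-0.22,0,0,0,0]]'
python3 -m creep '[[0.5,0,0,0,0,0],[0,0,0,0,0,0]]'
python3 -c "
from h import *
go(440.5,328,62.5,95.5)"
```

```text
time_s: 12.15
eef_pos: [439.3, 317.4, 153.3]
eef_rot: [-3.14, 0.001, 1.666]
wrist_force: [0.0, -0.5, 0.2]
width: 94.8
finger_force: 0.0
time_s: 12.35
eef_pos: [438.9, 327.5, 153.8]
eef_rot: [-3.14, 0.001, 1.667]
wrist_force: [-0.4, 0.2, 0.6]
width: 95.2
finger_force: 0.0
[0.02 0.09 4.57] [-0.01  0.01  0.01]
```

```bash
python3 -m creep '[[0,0.1,0.7,0,0,0],[0,0,0.9,0,0,0],[0,0,0.9,0,0,0],[0,0,0.9,0,0,0],[0,0,0.7,0,0,0],[0,0,0.35,0,0,0],[0,0,0.1,0,0,0],[0,0,0,0,0,0]]'
python3 -m creep '[[0,0,0,0,0,0],[0,0,0,0,0,0],[0,0,0,0,0,0],[0,0,0,0,0,0],[0,0,0,0,0,0],[0,0,0,0,0,0],[0,0,0,0,0,0],[0,0,0,0,0,0]]' 1 20
python3 - <<'E'
from h import *
s=manip.snapshot("top"); i=s["image"][:,:,::-1]
cv2.imwrite("pics/t1.png",cv2.resize(i[120:280,100:400],None,fx=2.5,fy=2.5,interpolation=cv2.INTER_CUBIC))
go(576,-10.2,125,95.5)
E
```

```text
time_s: 13.15
eef_pos: [441.6, 327.1, 63.7]
eef_rot: [3.141, -0.0, 1.665]
wrist_force: [-0.3, 0.1, 0.5]
width: 95.2
finger_force: 0.0
time_s: 13.95
eef_pos: [441.3, 327.2, 63.6]
eef_rot: [-3.141, 0.0, 1.666]
wrist_force: [-0.6, 0.1, -0.2]
width: 45.6
finger_force: 19.9
[-17.43   5.11  -3.07] [-0.    0.   -0.01]
```

View pics/t1.png

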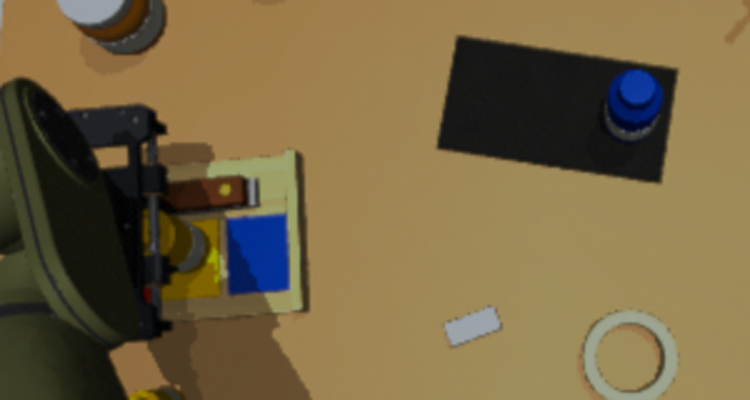

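The blue bottle stands on the mat at crop (632,110), well inside. The yellow bottle is gripped and the weight hasn't moved.

```bash
python3 -m creep '[[0,0,-0.7,0,0,0],[-0.4,0,-1,0,0,0],[-0.8,0.25,-1,0,0,0],[-1,0.3,-0.6,0,0,0],[-1,0.3,0,0,0,0],[-1,0.3,0,0,0,0],[-1,0.3,0,0,0,0],[-1,0.3,0,0,0,0],[-1,0.3,0,0,0,0],[-1,0.3,0,0,0,0],[-1,0.3,0,0,0,0],[-1,0.3,0,0,0,0],[-1,0.3,0,0,0,0],[-1,0.3,0,0,0,0],[-1,0.3,0,0,0,0],[-1,0.3,0,0,0,0],[-1,0.3,0,0,0,0],[-0.9,0.3,0,0,0,0],[-0.7,0.25,0,0,0,0],[-0.6,0.1,0,0,0,0]]'
python3 -c "
from h import *
go(576,-10.2,56.6,95.5)"
```

```text
time_s: 16.0
eef_pos: [576.5, -10.4, 130.2]
eef_rot: [3.141, 0.0, 1.665]
wrist_force: [0.3, 0.1, -1.7]
width: 46.0
finger_force: 19.9
[ 0.01 -0.02  3.68] [ 0.01  0.   -0.02]
```

```bash
python3 -m creep '[[0,0,0.7,0,0,0],[0,0,0.9,0,0,0],[0,0,0.8,0,0,0],[0,0,0.5,0,0,0],[0,0,0.3,0,0,0],[0,0,0.2,0,0,0],[0,0,0.15,0,0,0],[0,0,0.1,0,0,0],[0,0,0.05,0,0,0],[0,0,0,0,0,0],[0,0,0,0,0,0]]'
```

```text
time_s: 17.1
eef_pos: [576.3, -9.6, 56.5]
eef_rot: [3.141, 0.0, 1.666]
wrist_force: [-1.7, 0.2, 1.9]
width: 46.2
finger_force: 19.9
```

```bash
python3 -m creep '[[0,0,0,0,0,0],[0,0,0,0,0,0],[0,0,0,0,0,0],[0,0,0,0,0,0],[0,0,0,0,0,0],[0,0,-0.7,0,0,0],[0,0,-1,0,0,0],[0,0,-1,0,0,0],[0,0,-1,0,0,0],[0,0,-0.9,0,0,0],[0,0,-0.4,0,0,0],[0,0,0,0,0,0]]' 0
python3 -c "
from h import *
go(435,390,152,95.5)"
```

```text
time_s: 18.3
eef_pos: [577.1, -9.7, 157.9]
eef_rot: [3.138, 0.001, 1.666]
wrist_force: [-0.1, -0.0, 0.3]
width: 94.8
finger_force: 0.0
[20.57 -5.18  0.26] [ 0.05  0.01 -0.01]
```

```bash
python3 -m creep '[[1,-0.26,0,0,0,0],[1,-0.26,0,0,0,0],[1,-0.26,0,0,0,0],[1,-0.26,0,0,0,0],[1,-0.26,0,0,0,0],[1,-0.26,0,0,0,0],[1,-0.26,0,0,0,0],[1,-0.26,0,0,0,0],[1,-0.26,0,0,0,0],[1,-0.26,0,0,0,0],[1,-0.26,0,0,0,0],[1,-0.26,0,0,0,0],[1,-0.26,0,0,0,0],[1,-0.26,0,0,0,0],[1,-0.26,0,0,0,0],[1,-0.26,0,0,0,0],[1,-0.26,0,0,0,0],[1,-0.26,0,0,0,0],[1,-0.26,0,0,0,0],[1,-0.24,0,0,0,0]]'
python3 -m creep '[[0.55,0,0,0,0,0],[0,0,0,0,0,0]]'
python3 -c "
from h import *
go(435,390,62.5,95.5)"
```

```text
time_s: 20.3
eef_pos: [433.8, 379.1, 154.3]
eef_rot: [-3.14, 0.001, 1.666]
wrist_force: [1.4, 0.7, -0.3]
width: 95.0
finger_force: 0.0
time_s: 20.5
eef_pos: [433.3, 390.3, 154.8]
eef_rot: [-3.14, 0.001, 1.667]
wrist_force: [0.2, -0.8, 0.2]
width: 95.4
finger_force: 0.0
[-0.02  0.09  4.61] [-0.01  0.01  0.01]
```

```bash
python3 -m creep '[[0,0.1,0.7,0,0,0],[0,0,0.9,0,0,0],[0,0,0.9,0,0,0],[0,0,0.9,0,0,0],[0,0,0.7,0,0,0],[0,0,0.35,0,0,0],[0,0,0.15,0,0,0],[0,0,0,0,0,0]]'
python3 -m creep '[[0,0,0,0,0,0],[0,0,0,0,0,0],[0,0,0,0,0,0],[0,0,0,0,0,0],[0,0,0,0,0,0],[0,0,0,0,0,0],[0,0,0,0,0,0],[0,0,0,0,0,0]]' 1 20
python3 -c "
from h import *
go(585.8,55.1,125,95.5)"
```

```text
time_s: 21.3
eef_pos: [436.0, 389.8, 63.5]
eef_rot: [-3.142, 0.0, 1.666]
wrist_force: [-0.6, 0.8, 0.1]
width: 94.9
finger_force: 0.0
time_s: 22.1
eef_pos: [435.5, 389.9, 63.6]
eef_rot: [-3.141, 0.0, 1.666]
wrist_force: [-1.2, -0.2, 0.9]
width: 45.8
finger_force: 19.8
[-17.38   5.89  -3.07] [-0.01  0.   -0.01]
```

```bash
python3 -m creep '[[0,0,-0.7,0,0,0],[-0.4,0,-1,0,0,0],[-0.8,0.25,-1,0,0,0],[-1,0.34,-0.6,0,0,0],[-1,0.35,0,0,0,0],[-1,0.35,0,0,0,0],[-1,0.35,0,0,0,0],[-1,0.35,0,0,0,0],[-1,0.35,0,0,0,0],[-1,0.35,0,0,0,0],[-1,0.35,0,0,0,0],[-1,0.35,0,0,0,0],[-1,0.35,0,0,0,0],[-1,0.35,0,0,0,0],[-1,0.35,0,0,0,0],[-1,0.35,0,0,0,0],[-1,0.35,0,0,0,0],[-0.9,0.35,0,0,0,0],[-0.7,0.25,0,0,0,0],[-0.6,0.15,0,0,0,0]]'
python3 -m creep '[[0,0,0.7,0,0,0],[0,0,0.9,0,0,0],[0,0,0.8,0,0,0],[0,0,0.5,0,0,0],[0,0,0.3,0,0,0],[0,0,0.2,0,0,0],[0,0,0.15,0,0,0],[0,0,0.1,0,0,0],[0,0,0,0,0,0],[0,0,0,0,0,0]]'
```

```text
time_s: 24.1
eef_pos: [586.7, 53.8, 130.2]
eef_rot: [3.141, 0.0, 1.665]
wrist_force: [-0.3, 0.9, -1.4]
width: 45.9
finger_force: 19.8
time_s: 25.1
eef_pos: [586.4, 54.7, 57.1]
eef_rot: [3.141, 0.0, 1.666]
wrist_force: [0.2, -0.4, -1.2]
width: 46.3
finger_force: 19.8
```

```bash
python3 -m creep '[[0,0,0.05,0,0,0],[0,0,0,0,0,0],[0,0,0,0,0,0]]'
python3 -m creep '[[0,0,0,0,0,0],[0,0,0,0,0,0],[0,0,0,0,0,0],[0,0,0,0,0,0],[0,0,0,0,0,0],[0,0,-0.7,0,0,0],[0,0,-1,0,0,0],[0,0,-1,0,0,0],[0,0,-1,0,0,0],[0,0,-0.9,0,0,0],[0,0,-0.4,0,0,0],[0,0,0,0,0,0]]' 0
python3 -c "
from h import *
go(486.5,317,120,96)"
```

```text
time_s: 25.4
eef_pos: [586.5, 54.6, 56.5]
eef_rot: [3.141, 0.0, 1.666]
wrist_force: [-2.7, 0.4, 5.0]
width: 45.6
finger_force: 19.9
time_s: 26.6
eef_pos: [587.3, 54.7, 158.0]
eef_rot: [3.138, 0.0, 1.666]
wrist_force: [-0.0, -0.2, 0.6]
width: 95.0
finger_force: 0.0
[13.53 -3.78  1.88] [ 0.05  0.   -0.12]
```

```bash
python3 -m creep '[[1,-0.28,0,0,0,-0.12],[1,-0.28,0,0,0,0],[1,-0.28,0,0,0,0],[1,-0.28,0,0,0,0],[1,-0.28,0,0,0,0],[1,-0.28,0,0,0,0],[1,-0.28,0,0,0,0],[1,-0.28,0,0,0,0],[1,-0.28,0,0,0,0],[1,-0.28,0,0,0,0],[1,-0.28,0,0,0,0],[1,-0.28,0,0,0,0],[1,-0.28,0,0,0,0],[0.5,-0.1,0,0,0,0],[0,0,0,0,0,0],[0,0,0,0,0,0]]'
python3 - <<'E'
from h import *
s=manip.snapshot("wrist"); cv2.imwrite("pics/w2.png",s["image"][:,:,::-1])
go(486.5,317,10,96)
u=np.radians(96); d=np.array([np.cos(u),np.sin(u),0]); 
print([proj(s,np.array([486.5,317,44])+k*d).round(1) for k in (35,-35)])
s=manip.snapshot("top"); i=s["image"][:,:,::-1]
cv2.imwrite("pics/t2.png",cv2.resize(i[120:280,250:400],None,fx=3,fy=3))
E
```

```text
time_s: 28.2
eef_pos: [483.6, 315.0, 155.1]
eef_rot: [-3.141, 0.001, 1.676]
wrist_force: [1.1, 0.3, -1.0]
width: 95.2
finger_force: 0.0
[0.1  0.15 7.26] [-0.01  0.01 -0.01]
[array([322.4, 162.8]), array([322.2, 230.1])]
```

View pics/w2.png

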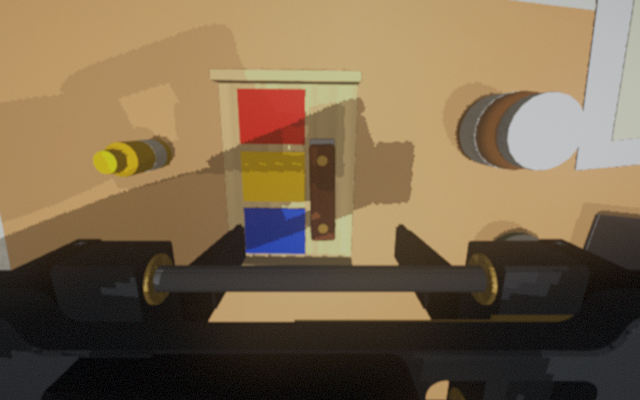

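View pics/t2.png

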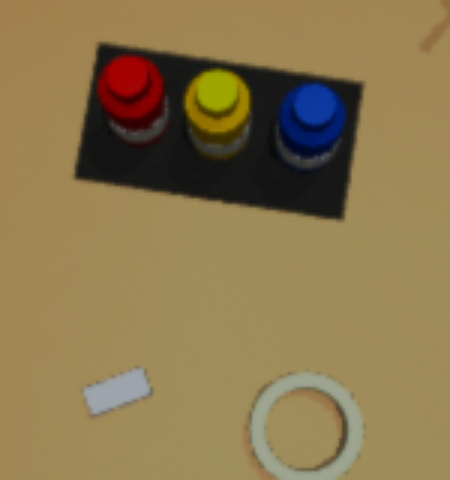

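All three bottles stand well inside the mat. The weight's dots at (321,160) and (322,228) match the prediction within about 2 mm. I'll descend onto the weight.

```bash
python3 -m creep '[[0.1,0.15,0.7,0,0,0],[0,0,1,0,0,0],[0,0,1,0,0,0],[0,0,1,0,0,0],[0,0,1,0,0,0],[0,0,0.9,0,0,0],[0,0,0.6,0,0,0],[0,0,0.35,0,0,0],[0,0,0.2,0,0,0],[0,0,0,0,0,0]]'
python3 - <<'E'
from h import *
s=manip.snapshot("top"); im=s["image"].astype(int); r,g,b=im[...,0],im[...,1],im[...,2]
go(486.5,317,17,96)
E
```

```text
time_s: 29.3
eef_pos: [486.5, 317.7, 20.5]
eef_rot: [-3.141, 0.0, 1.675]
wrist_force: [0.5, 0.8, -0.5]
width: 95.1
finger_force: 0.0
[-0.04 -0.02  0.2 ] [ 0.01 -0.   -0.  ]
```

```bash
python3 -m creep '[[0,0,0.2,0,0,0],[0,0,0,0,0,0]]'
python3 -m creep '[[0,0,0,0,0,0],[0,0,0,0,0,0],[0,0,0,0,0,0],[0,0,0,0,0,0],[0,0,0,0,0,0],[0,0,0,0,0,0],[0,0,0,0,0,0],[0,0,0,0,0,0],[0,0,0,0,0,0],[0,0,0,0,0,0],[0,0,-0.4,0,0,0],[0,0,-0.8,0,0,0],[0,0,-1,0,0,0],[0,0,-1,0,0,0],[0,0,-1,0,0,0],[0,0,-1,0,0,0],[0,0,-0.8,0,0,0],[0,0,-0.3,0,0,0],[0,0,0,0,0,0]]' 1 40
python3 -c "
from h import *
go(480.3,-302.2,140,87.9)"
```

```text
time_s: 29.55
eef_pos: [486.6, 317.9, 16.9]
eef_rot: [3.141, -0.0, 1.675]
wrist_force: [-0.3, -0.3, -0.0]
width: 95.3
finger_force: 0.0
time_s: 31.45
eef_pos: [487.0, 318.1, 144.1]
eef_rot: [3.139, -0.001, 1.675]
wrist_force: [0.1, -0.4, -2.7]
width: 25.7
finger_force: 39.9
[-30.81  -3.57   0.17] [ 0.03 -0.01  1.77]
```

```bash
python3 -m creep '[[-0.6,-0.1,0,0,0,0],[-1,-0.12,0,0,0,0],[-1,-0.12,0,0,0,0],[-1,-0.12,0,0,0,0],[-1,-0.12,0,0,0,0],[-1,-0.12,0,0,0,0],[-1,-0.12,0,0,0,0],[-1,-0.12,0,0,0,0],[-1,-0.12,0,0,0,0],[-1,-0.12,0,0,0,0],[-1,-0.12,0,0,0,0],[-1,-0.12,0,0,0,0],[-1,-0.12,0,0,0,0],[-1,-0.12,0,0,0,0],[-1,-0.12,0,0,0,0],[-1,-0.12,0,0,0,0],[-1,-0.12,0,0,0,0],[-1,-0.12,0,0,0,0],[-1,-0.12,0,0,0,0],[-1,-0.12,0,0,0,0]]'
python3 -m creep '[[-1,-0.12,0,0,0,0],[-1,-0.12,0,0,0,0],[-1,-0.12,0,0,0,0],[-1,-0.12,0,0,0,0],[-1,-0.12,0,0,0,0],[-1,-0.12,0,0,0,0],[-1,-0.12,0,0,0,0],[-1,-0.12,0,0,0,0],[-1,-0.12,0,0,0,0],[-0.9,-0.12,0,0,0,0],[-0.5,0,0,0,0,0.5],[0,0,0,0,0,0.6],[0,0,0,0,0,0.5],[0,0,0,0,0,0.2],[0,0,0,0,0,0],[0,0,0,0,0,0]]'
python3 -c "
from h import *
go(480.3,-302.2,20,87.9)"
```

```text
time_s: 33.45
eef_pos: [478.4, -78.1, 140.9]
eef_rot: [-3.139, -0.001, 1.675]
wrist_force: [0.9, 0.2, -3.4]
width: 25.9
finger_force: 39.9
time_s: 35.05
eef_pos: [477.8, -286.2, 142.5]
eef_rot: [-3.141, -0.0, 1.532]
wrist_force: [-0.1, 0.2, -3.5]
width: 25.5
finger_force: 39.9
[-0.79  0.16  6.12] [-0.   -0.   -0.03]
```

```bash
python3 -m creep '[[-0.8,0.16,0.5,0,0,0],[0,0,1,0,0,0],[0,0,1,0,0,0],[0,0,1,0,0,0],[0,0,0.9,0,0,0],[0,0,0.6,0,0,0],[0,0,0.3,0,0,0],[0,0,0.1,0,0,0],[0,0,0,0,0,0],[0,0,0,0,0,0]]'
python3 - <<'E'
from h import *
go(480.3,-302.2,13,87.9)
s=manip.snapshot("top"); i=s["image"][:,:,::-1]
cv2.imwrite("pics/t3.png",cv2.resize(i[170:290,390:510],None,fx=5,fy=5,interpolation=cv2.INTER_CUBIC))
s=manip.snapshot("wrist"); cv2.imwrite("pics/w3.png",s["image"][:,:,::-1])
E
```

```text
time_s: 36.05
eef_pos: [481.1, -303.0, 35.7]
eef_rot: [3.14, 0.001, 1.532]
wrist_force: [-0.1, -0.1, -3.5]
width: 25.5
finger_force: 39.9
[ 0.04 -0.04  1.13] [ 0.02  0.01 -0.03]
```

View pics/w3.png

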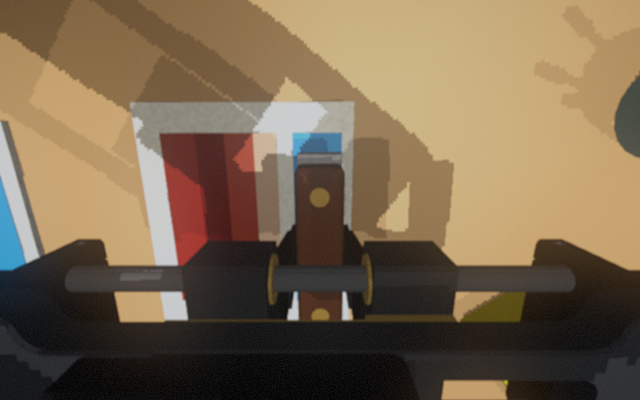

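The weight hangs over the blue strip, aligned with it: near dot at (319,197), strip end at (318,133), weight's steel end at (320,156). I'll check its position along the strip.

Run:
```python
from h import *
s=manip.snapshot("wrist")
print("dots",onz(s,(319,197),62.8),onz(s,(319.5,314),62.8),"strip end",onz(s,(293,133),4),onz(s,(341,133),4),"tcp",manip.get_state()["eef_pos"])
```

```text
dots [ 482.46549716 -266.42495069] [ 479.99762677 -335.72667963] strip end [ 465.86522602 -235.19628896] [ 498.7132632  -236.48540498] tcp [ 480.9526361  -302.89374614   35.52738797]
```

```bash
python3 -m creep '[[0,0,0.3,0,0,0],[0,0,0.3,0,0,0],[0,0,0.2,0,0,0],[0,0,0.15,0,0,0],[0,0,0.1,0,0,0],[0,0,0.05,0,0,0],[0,0,0,0,0,0],[0,0,0,0,0,0]]'
```

```text
time_s: 37.0
eef_pos: [480.7, -302.7, 12.8]
eef_rot: [3.141, 0.0, 1.531]
wrist_force: [-0.2, 0.7, -2.8]
width: 26.1
finger_force: 39.9
```

```bash
python3 -m creep '[[0,0,0.05,0,0,0],[0,0,0,0,0,0],[0,0,0,0,0,0]]'
python3 -m creep '[[0,0,0,0,0,0],[0,0,0,0,0,0],[0,0,0,0,0,0],[0,0,0,0,0,0],[0,0,0,0,0,0],[0,0,0,0,0,0],[0,0,-0.5,0,0,0],[0,0,-1,0,0,0],[0,0,-1,0,0,0],[0,0,-1,0,0,0],[0,0,-1,0,0,0],[0,0,-1,0,0,0],[0,0,-1,0,0,0],[0,0,-0.7,0,0,-0.8],[0,0,0,0,0,-0.8],[0,0,0,0,0,-0.1],[0,0,0,0,0,0]]' 0 20
python3 - <<'E'
from h import *
go(566.3,-73,157,95.5)
s=manip.snapshot("wrist"); cv2.imwrite("pics/w4.png",s["image"][:,:,::-1])
E
```

```text
time_s: 37.3
eef_pos: [480.8, -302.8, 12.6]
eef_rot: [3.141, 0.0, 1.531]
wrist_force: [-4.2, 2.4, 5.9]
width: 25.3
finger_force: 39.9
time_s: 39.0
eef_pos: [480.4, -302.4, 155.9]
eef_rot: [3.141, 0.0, 1.666]
wrist_force: [0.4, 0.2, -0.2]
width: 95.4
finger_force: 0.0
[11.01  5.37 -0.06] [ 0.    0.   -0.01]
```

View pics/w4.png

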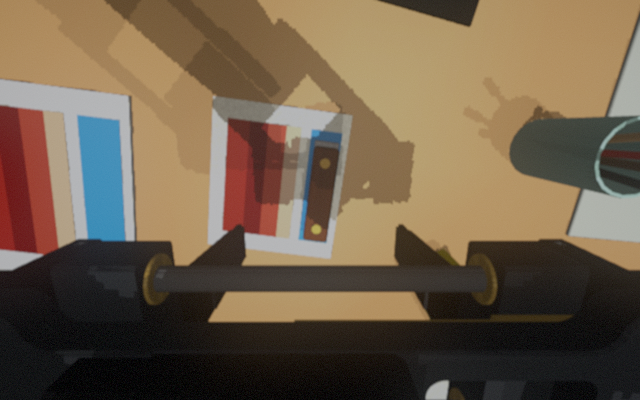

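The weight lies centred on the strip, dots at (325,163) and (316,230), and is released. While moving to the red bottle, I'll check the coaster centres against the earlier wrist picture.

Run:
```python
from h import *
go(586.5,54.6,157,95.5)
s=manip.snapshot("wrist"); st=manip.get_state()
T=R.from_euler("xyz",st["eef_rot"]); C=R.from_euler("xyz",s["rotation"])
rel=T.inv()*C; off=T.inv().apply(np.array(s["origin"])-st["eef_pos"])
T2=R.from_euler("xyz",[-3.141,.001,1.676]); s2=dict(K=s["K"],origin=np.array([483.6,315.,155.1])+T2.apply(off),rotation=(T2*rel).as_euler("xyz"))
for n,p in (("red",[(238,90),(305,88),(305,143),(239,143)]),("yel",[(241,152),(305,152),(305,201),(243,202)]),("blu",[(244,208),(305,207),(305,254),(246,254)])):
    w=np.array([onz(s2,q,11) for q in p]); c=w.mean(0)+10*np.array([np.cos(.095),np.sin(.095)]); print(n,c.round(1),"size",np.linalg.norm(w[0]-w[1]).round(1),np.linalg.norm(w[1]-w[2]).round(1))
```

```text
[17.26  6.99 -0.07] [-0.   -0.   -0.01]
red [435.4 391.3] size 69.0 55.5
yel [441.4 327. ] size 69.4 55.0
blu [447.3 263.6] size 69.6 58.2
```

```bash
python3 -m creep '[[0.96,0.39,0,0,0,0],[0.96,0.39,0,0,0,0],[0.96,0.39,0,0,0,0],[0.96,0.39,0,0,0,0],[0.96,0.39,0,0,0,0],[0.96,0.39,0,0,0,0],[0.96,0.39,0,0,0,0],[0.96,0.39,0,0,0,0],[0.96,0.39,0,0,0,0],[0.96,0.39,0,0,0,0],[0.96,0.39,0,0,0,0],[0.96,0.39,0,0,0,0],[0.96,0.39,0,0,0,0],[0.96,0.39,0,0,0,0],[0.96,0.39,0,0,0,0],[0.96,0.39,0,0,0,0],[0.96,0.39,0,0,0,0],[0.94,0.36,0,0,0,0],[0,0,0,0,0,0],[0,0,0,0,0,0]]'
python3 -c "
from h import *
go(586.5,54.6,56.5,95.5)"
```

```text
time_s: 41.1
eef_pos: [586.0, 54.5, 155.1]
eef_rot: [-3.14, 0.0, 1.668]
wrist_force: [-0.5, 0.2, 0.0]
width: 94.8
finger_force: 0.0
[0.   0.03 4.93] [-0.01  0.    0.01]
```

```bash
python3 -m creep '[[0,0,0.7,0,0,0],[0,0,1,0,0,0],[0,0,1,0,0,0],[0,0,1,0,0,0],[0,0,0.7,0,0,0],[0,0,0.35,0,0,0],[0,0,0.15,0,0,0],[0,0,0,0,0,0],[0,0,0,0,0,0]]'
python3 -m creep '[[0,0,0,0,0,0],[0,0,0,0,0,0],[0,0,0,0,0,0],[0,0,0,0,0,0],[0,0,0,0,0,0],[0,0,0,0,0,0],[0,0,0,0,0,0],[0,0,0,0,0,0],[0,0,-0.4,0,0,0],[0,0,-0.9,0,0,0],[0,0,-1,0,0,0],[0,0,-0.9,0,0,0],[0,0,-0.3,0,0,0],[0,0,0,0,0,0]]' 1 20
python3 -c "
from h import *
go(435.5,390,120,95.5)"
```

```text
time_s: 42.0
eef_pos: [587.1, 54.5, 58.7]
eef_rot: [3.14, 0.0, 1.667]
wrist_force: [-0.3, 0.3, 0.0]
width: 95.1
finger_force: 0.0
time_s: 43.4
eef_pos: [587.1, 54.6, 129.0]
eef_rot: [3.139, 0.0, 1.667]
wrist_force: [0.1, 1.4, -0.2]
width: 45.5
finger_force: 19.9
[17.42 -5.93  0.43] [0.03 0.   0.01]
```

```bash
python3 -m creep '[[0.6,-0.2,0,0,0,0],[1,-0.34,0,0,0,0],[1,-0.34,0,0,0,0],[1,-0.34,0,0,0,0],[1,-0.34,0,0,0,0],[1,-0.34,0,0,0,0],[1,-0.34,0,0,0,0],[1,-0.34,0,0,0,0],[1,-0.34,0,0,0,0],[1,-0.34,0,0,0,0],[1,-0.34,0,0,0,0],[1,-0.34,0,0,0,0],[1,-0.34,0,0,0,0],[1,-0.34,0,0,0,0],[1,-0.34,0,0,0,0],[1,-0.34,0,0,0,0],[1,-0.34,0,0,0,0],[0.8,-0.27,0,0,0,0],[0,0,0,0,0,0],[0,0,0,0,0,0]]'
python3 -c "
from h import *
go(435.5,390,66.5,95.5)"
```

```text
time_s: 45.4
eef_pos: [434.4, 389.4, 126.8]
eef_rot: [-3.14, 0.001, 1.668]
wrist_force: [0.8, -0.4, -1.9]
width: 45.8
finger_force: 19.9
[0.03 0.06 3.02] [-0.01  0.01  0.02]
```

```bash
python3 -m creep '[[0.03,0,0.6,0,0,0],[0,0,0.8,0,0,0],[0,0,0.7,0,0,0],[0,0,0.4,0,0,0],[0,0,0.3,0,0,0],[0,0,0.15,0,0,0],[0,0,0.08,0,0,0],[0,0,0,0,0,0],[0,0,0,0,0,0]]'
```

```text
time_s: 46.3
eef_pos: [435.4, 390.4, 67.7]
eef_rot: [3.141, -0.001, 1.667]
wrist_force: [-0.0, -0.5, -1.4]
width: 45.5
finger_force: 19.9
```

```bash
python3 -m creep '[[0,0,0.07,0,0,0],[0,0,0.05,0,0,0],[0,0,0,0,0,0],[0,0,0,0,0,0]]'
python3 -m creep '[[0,0,0,0,0,0],[0,0,0,0,0,0],[0,0,0,0,0,0],[0,0,0,0,0,0],[0,0,0,0,0,0],[0,0,-0.7,0,0,0],[0,0,-1,0,0,0],[0,0,-1,0,0,0],[0,0,-1,0,0,0],[0,0,-0.8,0,0,0],[0,0,-0.2,0,0,0],[0,0,0,0,0,0]]' 0
python3 -c "
from h import *
go(576.3,-9.6,157,95.5)"
```

```text
time_s: 46.7
eef_pos: [435.0, 390.1, 64.6]
eef_rot: [-3.142, 0.0, 1.667]
wrist_force: [-0.1, 0.0, -0.9]
width: 45.4
finger_force: 19.9
time_s: 47.9
eef_pos: [435.4, 390.4, 159.8]
eef_rot: [3.14, -0.001, 1.667]
wrist_force: [-0.5, 0.1, -1.1]
width: 95.2
finger_force: 0.0
[-20.59   5.08   0.13] [ 0.02 -0.01  0.01]
```

```bash
python3 -m creep '[[-1,0.25,0,0,0,0],[-1,0.25,0,0,0,0],[-1,0.25,0,0,0,0],[-1,0.25,0,0,0,0],[-1,0.25,0,0,0,0],[-1,0.25,0,0,0,0],[-1,0.25,0,0,0,0],[-1,0.25,0,0,0,0],[-1,0.25,0,0,0,0],[-1,0.25,0,0,0,0],[-1,0.25,0,0,0,0],[-1,0.25,0,0,0,0],[-1,0.25,0,0,0,0],[-1,0.25,0,0,0,0],[-1,0.25,0,0,0,0],[-1,0.25,0,0,0,0],[-1,0.25,0,0,0,0],[-1,0.25,0,0,0,0],[-1,0.25,0,0,0,0],[-1,0.25,0,0,0,0]]'
python3 -m creep '[[-0.6,0.1,0,0,0,0],[0,0,0,0,0,0],[0,0,0,0,0,0]]'
python3 - <<'E'
from h import *
go(576.3,-9.6,57,95.5)
s=manip.snapshot("top"); i=s["image"][:,:,::-1]
cv2.imwrite("pics/t5.png",cv2.resize(i[150:280,100:400],None,fx=2.5,fy=2.5,interpolation=cv2.INTER_CUBIC))
E
```

```text
time_s: 49.9
eef_pos: [572.4, 0.8, 156.9]
eef_rot: [-3.139, -0.001, 1.667]
wrist_force: [-0.5, 0.1, 0.0]
width: 95.2
finger_force: 0.0
time_s: 50.2
eef_pos: [575.8, -9.8, 157.9]
eef_rot: [-3.14, -0.001, 1.667]
wrist_force: [0.8, 0.5, -0.6]
width: 95.2
finger_force: 0.0
[0.   0.03 5.05] [-0.02 -0.01  0.  ]
```

View pics/t5.png

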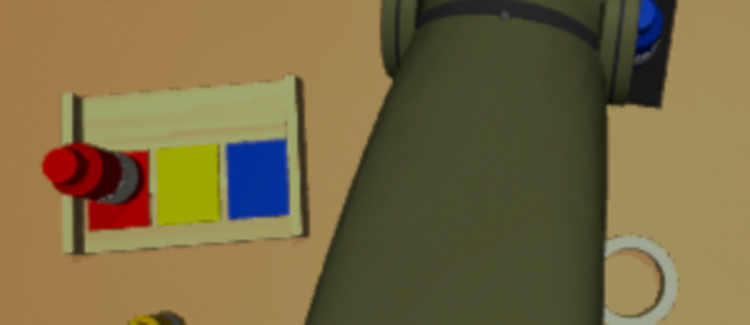

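The red bottle stands upright on its coaster, cap at crop (65,163), as at the start. Yellow is next.

```bash
python3 -m creep '[[0,0,0.7,0,0,0],[0,0,1,0,0,0],[0,0,1,0,0,0],[0,0,1,0,0,0],[0,0,0.8,0,0,0],[0,0,0.35,0,0,0],[0,0,0.15,0,0,0],[0,0,0,0,0,0],[0,0,0,0,0,0]]'
python3 -m creep '[[0,0,0,0,0,0],[0,0,0,0,0,0],[0,0,0,0,0,0],[0,0,0,0,0,0],[0,0,0,0,0,0],[0,0,0,0,0,0],[0,0,0,0,0,0],[0,0,0,0,0,0],[0,0,-0.4,0,0,0],[0,0,-0.9,0,0,0],[0,0,-1,0,0,0],[0,0,-0.9,0,0,0],[0,0,-0.3,0,0,0],[0,0,0,0,0,0]]' 1 20
python3 -c "
from h import *
go(441.4,327,120,95.5)"
```

```text
time_s: 51.15
eef_pos: [577.1, -10.2, 59.7]
eef_rot: [3.14, 0.0, 1.667]
wrist_force: [-0.1, -0.1, -0.0]
width: 95.0
finger_force: 0.0
time_s: 52.55
eef_pos: [577.0, -10.2, 129.9]
eef_rot: [3.139, 0.0, 1.667]
wrist_force: [0.5, -0.3, -1.2]
width: 46.0
finger_force: 20.0
[17.44 -5.13  0.48] [0.03 0.01 0.01]
```

```bash
python3 -m creep '[[0.6,-0.2,0,0,0,0],[1,-0.29,0,0,0,0],[1,-0.29,0,0,0,0],[1,-0.29,0,0,0,0],[1,-0.29,0,0,0,0],[1,-0.29,0,0,0,0],[1,-0.29,0,0,0,0],[1,-0.29,0,0,0,0],[1,-0.29,0,0,0,0],[1,-0.29,0,0,0,0],[1,-0.29,0,0,0,0],[1,-0.29,0,0,0,0],[1,-0.29,0,0,0,0],[1,-0.29,0,0,0,0],[1,-0.29,0,0,0,0],[1,-0.29,0,0,0,0],[1,-0.29,0,0,0,0],[0.8,-0.2,0,0,0,0],[0,0,0,0,0,0],[0,0,0,0,0,0]]'
python3 -m creep '[[0.03,0,0.6,0,0,0],[0,0,0.8,0,0,0],[0,0,0.7,0,0,0],[0,0,0.4,0,0,0],[0,0,0.3,0,0,0],[0,0,0.15,0,0,0],[0,0,0.05,0,0,0],[0,0,0,0,0,0],[0,0,0,0,0,0]]'
```

```text
time_s: 54.55
eef_pos: [441.7, 326.5, 127.9]
eef_rot: [-3.14, 0.001, 1.668]
wrist_force: [-0.1, -0.9, -2.4]
width: 45.9
finger_force: 20.0
time_s: 55.45
eef_pos: [442.8, 327.4, 69.3]
eef_rot: [3.14, -0.001, 1.667]
wrist_force: [-0.4, -0.6, -0.8]
width: 45.7
finger_force: 20.0
```

```bash
python3 -m creep '[[0,-0.06,0.08,0,0,0],[0,0,0.06,0,0,0],[0,0,0,0,0,0],[0,0,0,0,0,0]]'
python3 -m creep '[[0,0,0,0,0,0],[0,0,0,0,0,0],[0,0,0,0,0,0],[0,0,0,0,0,0],[0,0,0,0,0,0],[0,0,-0.7,0,0,0],[0,0,-1,0,0,0],[0,0,-1,0,0,0],[0,0,-1,0,0,0],[0,0,-0.8,0,0,0],[0,0,-0.2,0,0,0],[0,0,0,0,0,0]]' 0
python3 -c "
from h import *
go(566.3,-73,157,95.5)"
```

```text
time_s: 55.85
eef_pos: [441.1, 327.0, 65.8]
eef_rot: [-3.142, 0.0, 1.667]
wrist_force: [-0.1, 0.3, -1.4]
width: 45.9
finger_force: 20.0
time_s: 57.05
eef_pos: [441.6, 327.3, 160.9]
eef_rot: [3.14, -0.001, 1.667]
wrist_force: [-0.6, -0.0, 0.2]
width: 95.1
finger_force: 0.0
[-20.52   4.28   0.19] [ 0.02 -0.01  0.01]
```

```bash
python3 -m creep '[[-1,0.21,0,0,0,0],[-1,0.21,0,0,0,0],[-1,0.21,0,0,0,0],[-1,0.21,0,0,0,0],[-1,0.21,0,0,0,0],[-1,0.21,0,0,0,0],[-1,0.21,0,0,0,0],[-1,0.21,0,0,0,0],[-1,0.21,0,0,0,0],[-1,0.21,0,0,0,0],[-1,0.21,0,0,0,0],[-1,0.21,0,0,0,0],[-1,0.21,0,0,0,0],[-1,0.21,0,0,0,0],[-1,0.21,0,0,0,0],[-1,0.21,0,0,0,0],[-1,0.21,0,0,0,0],[-1,0.21,0,0,0,0],[-1,0.21,0,0,0,0],[-1,0.21,0,0,0,0]]'
python3 -m creep '[[-0.5,0.1,0,0,0,0],[0,0,0,0,0,0],[0,0,0,0,0,0]]'
python3 -c "
from h import *
go(566.3,-73,57,95.5)"
```

```text
time_s: 59.05
eef_pos: [562.6, -63.7, 158.1]
eef_rot: [-3.139, -0.001, 1.667]
wrist_force: [-1.0, 0.3, 0.7]
width: 95.0
finger_force: 0.0
time_s: 59.35
eef_pos: [565.8, -72.3, 159.1]
eef_rot: [-3.14, -0.001, 1.667]
wrist_force: [0.7, -0.0, -0.2]
width: 95.0
finger_force: 0.0
[-0.04  0.03  5.11] [-0.02 -0.01  0.01]
```

```bash
python3 -m creep '[[-0.03,0,0.7,0,0,0],[0,0,1,0,0,0],[0,0,1,0,0,0],[0,0,1,0,0,0],[0,0,0.8,0,0,0],[0,0,0.4,0,0,0],[0,0,0.15,0,0,0],[0,0,0,0,0,0],[0,0,0,0,0,0]]'
python3 -m creep '[[0,0,0,0,0,0],[0,0,0,0,0,0],[0,0,0,0,0,0],[0,0,0,0,0,0],[0,0,0,0,0,0],[0,0,0,0,0,0],[0,0,0,0,0,0],[0,0,0,0,0,0],[0,0,-0.4,0,0,0],[0,0,-0.9,0,0,0],[0,0,-1,0,0,0],[0,0,-0.9,0,0,0],[0,0,-0.3,0,0,0],[0,0,0,0,0,0]]' 1 20
python3 -c "
from h import *
go(447.4,263.2,120,95.5)"
```

```text
time_s: 60.25
eef_pos: [567.1, -73.5, 59.9]
eef_rot: [3.14, 0.001, 1.667]
wrist_force: [1.2, 0.3, 0.4]
width: 95.3
finger_force: 0.0
time_s: 61.65
eef_pos: [567.1, -73.6, 130.2]
eef_rot: [3.139, 0.001, 1.667]
wrist_force: [-0.1, 0.6, -0.8]
width: 45.7
finger_force: 20.0
[17.34 -4.34  0.48] [0.03 0.01 0.01]
```

Placement TCP z is about 66.9.

```bash
python3 -m creep '[[0.6,-0.15,0,0,0,0],[1,-0.25,0,0,0,0],[1,-0.25,0,0,0,0],[1,-0.25,0,0,0,0],[1,-0.25,0,0,0,0],[1,-0.25,0,0,0,0],[1,-0.25,0,0,0,0],[1,-0.25,0,0,0,0],[1,-0.25,0,0,0,0],[1,-0.25,0,0,0,0],[1,-0.25,0,0,0,0],[1,-0.25,0,0,0,0],[1,-0.25,0,0,0,0],[1,-0.25,0,0,0,0],[1,-0.25,0,0,0,0],[1,-0.25,0,0,0,0],[1,-0.25,0,0,0,0],[0.7,-0.2,0,0,0,0],[0,0,0,0,0,0],[0,0,0,0,0,0]]'
python3 -m creep '[[0.03,0,0.6,0,0,0],[0,0,0.8,0,0,0],[0,0,0.7,0,0,0],[0,0,0.4,0,0,0],[0,0,0.3,0,0,0],[0,0,0.15,0,0,0],[0,0,0.05,0,0,0],[0,0,0,0,0,0],[0,0,0,0,0,0]]'
python3 -c "
from h import *
go(447.4,263.2,66.8,95.5)"
```

```text
time_s: 63.65
eef_pos: [445.9, 262.4, 128.2]
eef_rot: [-3.141, 0.001, 1.668]
wrist_force: [-0.2, -0.7, -1.2]
width: 45.3
finger_force: 20.0
time_s: 64.55
eef_pos: [446.8, 263.4, 69.5]
eef_rot: [3.14, -0.0, 1.667]
wrist_force: [0.3, -0.3, -2.6]
width: 46.0
finger_force: 20.0
[-0.01  0.03  0.13] [ 0.01 -0.    0.01]
```

```bash
python3 -m creep '[[0,0.03,0.08,0,0,0],[0,0,0.05,0,0,0],[0,0,0,0,0,0],[0,0,0,0,0,0]]'
python3 -m creep '[[0,0,0,0,0,0],[0,0,0,0,0,0],[0,0,0,0,0,0],[0,0,0,0,0,0],[0,0,0,0,0,0],[0,0,-0.7,0,0,0],[0,0,-1,0,0,0],[0,0,-1,0,0,0],[0,0,-1,0,0,0],[0,0,-1,0,0,0],[-0.5,0,-0.5,0,0,0],[-1,0,-0.5,0,0,0],[-1,0,-0.5,0,0,0],[-1,0,0,0,0,0],[-1,0,0,0,0,0],[-1,0,0,0,0,0],[-1,0,0,0,0,0],[-0.5,0,0,0,0,0],[0,0,0,0,0,0],[0,0,0,0,0,0]]' 0
python3 -m creep '[[-1,0,0,0,0,0],[-1,0,0,0,0,0],[-1,0,0,0,0,0],[-1,0,0,0,0,0],[-1,0,0,0,0,0],[-0.5,0,0,0,0,0],[0,0,0,0,0,0],[0,0,0,0,0,0]]'
python3 - <<'E'
from h import *
s=manip.snapshot("top"); i=s["image"][:,:,::-1]
cv2.imwrite("pics/t6.png",cv2.resize(i[150:280,100:510],None,fx=1.9,fy=1.9,interpolation=cv2.INTER_CUBIC))
for n,c in (("red",(435.4,390)),("yel",(441.4,326)),("blu",(447.5,262.4))): print(n,"cap expected in crop px",((proj(s,[*c,129])-[100,150])*1.9).round(1))
im=s["image"].astype(int); r,g,b=im[...,0],im[...,1],im[...,2]
E
```

```text
time_s: 64.95
eef_pos: [446.9, 263.3, 66.2]
eef_rot: [-3.142, 0.0, 1.667]
wrist_force: [-0.0, -0.8, -1.3]
width: 45.7
finger_force: 20.0
time_s: 66.95
eef_pos: [460.4, 124.0, 190.3]
eef_rot: [-3.142, -0.0, 1.667]
wrist_force: [0.3, -0.6, -0.7]
width: 95.1
finger_force: 0.0
time_s: 67.75
eef_pos: [471.0, 15.1, 190.2]
eef_rot: [-3.141, -0.001, 1.668]
wrist_force: [0.6, -0.2, -0.4]
width: 94.8
finger_force: 0.0
red cap expected in crop px [ 40.3 123.9]
yel cap expected in crop px [100.6 118.9]
blu cap expected in crop px [160.7 113.9]
```

View pics/t6.png

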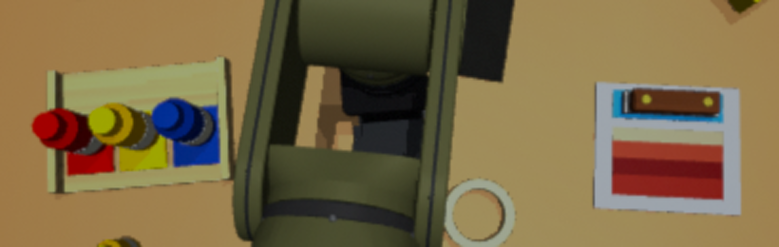

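Everything is in place at this scale. One enlarged crop will let me compare the bottles directly with the first caddy crop.

Run:
```python
from h import *
s=manip.snapshot("top"); i=s["image"][:,:,::-1]; o=cv2.imread("pics/top0.png")
f=lambda i:cv2.convertScaleAbs(cv2.resize(i[200:250,112:222],None,fx=6,fy=6,interpolation=cv2.INTER_CUBIC),alpha=1.5)
cv2.imwrite("pics/t7.png",np.vstack([f(o),f(i)])[:600])
```

```text
(no output)
```

View pics/t7.png

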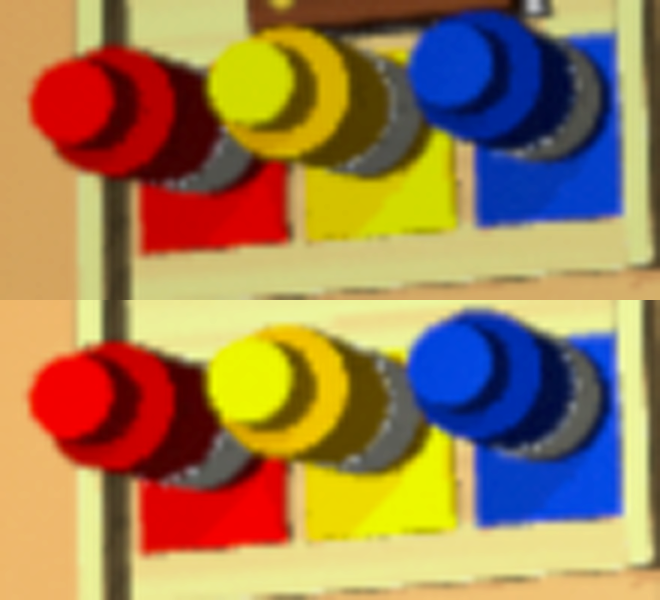

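The caps now, at (72,399), (250,380) and (451,372), coincide with the start positions within about 3 crop pixels, roughly 1 mm. I'll hand the job in.

```bash
python3 -c "
from station import manip
print(manip.close_job())"
```

```text
the job is handed in; nothing more can be done
None
```

The job is handed in at about 68 s of the 152 s allowed, with no verdict returned. By the last pictures, all three bottles are back upright on their own coasters, about 1 mm from where they started, and the weight lies flat and released along the blue strip. It was laid while all three bottles stood on the mat. The arm never came near the jar of brushes.

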